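Press the sample tub shut and hold the loupe in focus above it

TASK

On the sorting table, press the cover of the round sample tub down until it is fully home. Then pick up the loupe and hold it level over the middle of the tub, with the lens at the height shown by the brass pointer on the post. Finish while still holding it there, steady and touching nothing but the gripper; leave the other things where they are.

Things in the scene. Friction and masses are not known exactly. Their poses are not given: they have to be found in the camera images.
- stand: fixed sample stand: wooden base 90 x 170 x 8 mm (x -45 to 45, y -52 to 118 mm). Origin on the table under the middle of its round white tub (68 mm across); z up. A 10 mm steel post, top 170 mm above the table, stands at x = 0, y = +95 mm with the brass pointer. Turned up to 23 degrees either way; left or right of the robot's centre line
- sample (a point): fixed point at the middle of the tub, 51 mm above the table, which is the level of the cover's top when fully home; axes as the stand
- cover (a joint): press-on cover of the round tub: clear disc with a grey rim, 75 mm across. Reads 0 when 8 mm too high, 0.008 m when fully home; it starts 5 to 8 mm too high, slides straight down with a friction of about 7 N and stays where it is left
- cover_top (a point): middle of the flat top of that cover; moves down with it (51 mm above the table when home)
- focus_mark (a point): tip (mid thickness) of the brass pointer, a level tongue 12 mm wide, 3 mm thick, that points from a 20 mm collar on the post to the tub; 62 mm from the tub's middle line, 100 to 140 mm above the table (varies). The collar is clamped stiffly (20 N)
- loupe: loose black hand lens, about 90 g, lying flat on the table: round frame 76 mm across, 12 mm thick, clear lens; straight handle 16 mm wide and high along its -x, from x = -44 to -149 mm, at the start pointing roughly to the robot. Origin at the underside of the lens's centre; z up, square to the lens
- lens (a point): centre of the lens, 6 mm above the loupe's underside
- loupe_grip (a point): middle of the handle where it is well held: x = -85 mm from the lens's centre, 8 mm above the loupe's underside
- square_tub: bystander: open square white tub, 75 x 75 x 42 mm, origin under its centre
- brush: bystander: small brush 170 mm long, lying roughly along x, origin at its underside
- mushroom_a: bystander: dried mushroom 44 mm across, 25 mm high, origin under its centre
- mushroom_b: bystander: dried mushroom 52 mm across, 25 mm high, origin under its centre
- jar: bystander: glass jar 72 mm across, 100 mm high, origin under its centre
- tin: bystander: tin can 80 mm across, 85 mm high, origin under its centre
There are look-alikes about, which are no part of the job. There is more than one size of the loupe; the job needs the middle-sized.

How it is judged:
By the outcome, as a careful person would: the job done as asked, in the order asked, and still so for the second after the job is handed in, while the arm keeps its last pose, push and grip.
It also fails if it takes over 54 s, if anything falls off the work surface, if the arm or the gripper's body presses on something with over 40 N, if the wrist force passes 120 N, or if a joint passes its speed limit or range.

ROBOT

A 6-joint arm with a two-finger parallel gripper is mounted at the origin on the work surface. World frame = base frame: x ahead of the robot, y to its left, z up, the work surface at z = 0. Lengths are in m, angles in rad, forces in N, time in s.
With the tool pointing down it reaches from about 0.375 to 0.975 m from the base axis. Payload 3.8 kg.
Tool frame: the origin (TCP) lies midway between the tips of the shut fingers; the grasp point (between the pads) lies 19 mm behind it; z points along the fingers, y is the line along which they close (so a half turn about z gives the same grasp; the last joint's range is limited). The gripper opens to 85 mm and grips with 20 to 120 N. Pads are 22 mm wide; open, the fingers measure 114 mm over their backs; the gripper's body (76 mm by 85 mm) begins 54 mm behind the grasp point. The pads swing forward as they close: fully open they stand 13 mm farther back than shut.
Start: joints at [-0.037, 0.264, 1.604, -0, 1.274, -0.037], TCP at [0.675, -0, 0.231] pointing down, gripper open.
Joint ranges: [-2.63, 2.63], [-0.94, 2.18], [0.31, 2.57], [-1.31, 4.45], [0, 2.66], [-2.55, 2.55]. Speed limits (rad/s): [2.57, 2.57, 3.14, 3.14, 3.14, 3.14].

INTERFACE

Orientations are given as a rotation vector (axis times angle).
In Python, from workcell import status, read_camera, workorder, masks_of gives the robot as it stands.
- The arm moves only by the tool drive_tool, never from a script. Its argument "rows" is a list of rows, each a list of 7 numbers: the turn, a rotation vector about the tool's x, y, z in degrees, then the shift along the tool's x, y, z in m, then the opening, from 0 (shut) to 1 (fully open). In form: [[ax, ay, az, tx, ty, tz, claw], ...]. A call has 1 to 8 rows; each row shifts and turns the commanded pose from where the row before left it, along the tool's axes as they then stand; what a row does not reach is not made up. A row lasts 1/12 s, in which the tool goes at most 41.7 mm and 7.16 degrees, less where a joint would pass 70% of its speed; a pose out of reach is approached as far as the arm can. A call is refused whole if a number of a shift passes 0.0417 or a number of a turn 7.16, either way. A call with a gripper value outside its range is refused whole. The fingers move at their own pace and stop on an object; "force" is the grip in N (left out, the last holds). Time passes only in rows, so rows that do not move let the fingers close. It gives the time, the measured TCP pose, the force, the opening and the grip force at its end, in the units of the state.
- status.read_state(): the state, without advancing time (a new reading comes with each control period).
- read_camera(name): name is "scene" or "side" or "wrist"; returns a dict with "color" (384x512x3 uint8, red, green, blue), "intrinsics" (3x3 intrinsics, pixels), "world_from_camera" (4x4, takes a point from camera to world coordinates); the wrist camera has in their place "mount" (4x4, takes a point from camera to tool coordinates, whose origin is the TCP and whose axes are the flange's). Camera axes: x right, y up, looking along -z (the intrinsics and any distortion apply to the point x, -y, -z); pixel columns grow to the right and rows downward; lengths in m; the calibration is good to about 2 mm. The wrist camera is an equidistant fisheye: a pixel r from the principal point sees the ray r / f radians off the axis. A picture is of the moment at which its call begins: read the wrist's pose just before it. There is no depth.
- workorder.finish_job(): hands the job in; it is judged then, once.
Trained networks look in a picture, given as the dict that the camera call returned (one of the last four; its "shot" number tells which), for a name from the list of things; names that differ only in an ending like _2 or _b are one class to them, and where a whole thing is asked for, a point or a joint stands for the part that bears it (a point fixed in the world has none). Each returns a list of dicts, best first, with "score" (0 to 1); they miss things now and then, are a little off and sometimes report something else, mostly with a low value. They report only what shows in the picture. A call takes as long as a camera call. They do not tell look-alikes from the thing itself.
- masks_of(picture, name): "mask" (384x512 bool, what is visible of it) and "bbox" ([left, top, right, bottom] in pixels, round what is visible of it).
The state is a dict: "time": time; "q": joint angles; "joint_vel": joint speeds; "joint_torque": joint torques, N m; "tool_pos": TCP position; "tcp_rot": TCP orientation; "wrist_force": force on the tool from outside, world axes, zero at the start; "torque": the same for the moment, N m; "width": opening from 0.0 (shut) to 1.0 (fully open); "grip_force": force on a finger pad.
Only numpy, scipy, OpenCV 4.12 (cv2) and the standard library are available. Lean on these libraries where they do the work, as an engineer would, in place of code of your own. Each camera call takes 0.05 s, during which the arm holds its last target. There are 200 camera calls.

## Working session

There is one attempt and no reset: what is moved stays moved. The work goes in short steps, Python scripts to look and compute and a tool call to move; the robot and the scene stay as the last step left them, time stands still between calls to the robot, and variables do not carry over. Pictures are saved under pics/ and viewed, at most 10 in all, crops included, and the job is handed in when it is done.

Besides the shell and the picture viewer there is one more tool, called as a command line: name --pt "numbers of a row" for each row, then --argument value for the rest. drive_tool: Moves the arm, as the interface text tells. Its arguments: {"type":"object","properties":{"rows":{"type":"array"},"force":{"type":"number"}},"required":["rows"]}

```bash
mkdir -p pics; ls
cat > h.py <<'E'
import numpy as np, cv2
from scipy.spatial.transform import Rotation as R
from workcell import status, read_camera, workorder, masks_of
def ray(p,u,v):
    K=p["intrinsics"];T=p["world_from_camera"];
    d=np.array([(u-K[0][2])/K[0][0],-(v-K[1][2])/K[1][1],-1.]);T=np.array(T)
    return T[:3,3],T[:3,:3]@d
def onz(p,u,v,z):
    o,d=ray(p,u,v);return o+d*(z-o[2])/d[2]
def proj(p,X):
    T=np.array(p["world_from_camera"]);K=np.array(p["intrinsics"])
    c=(np.atleast_2d(X)-T[:3,3])@T[:3,:3]
    return np.c_[K[0,0]*c[:,0]/-c[:,2]+K[0,2],K[1,1]*-c[:,1]/-c[:,2]+K[1,2]]
E
python3 - <<'E'
from h import *
s=status.read_state();print(s)
ps=[read_camera(n) for n in("scene","side")]
for p,n in zip(ps,("scene","side")):
    cv2.imwrite(f"pics/{n}0.png",p["color"][:,:,::-1])
    print(n,{k:v for k,v in p.items() if k!="color"})
    for nm in("loupe","stand","cover","focus_mark"):
        for m in masks_of(p,nm):
            ys,xs=np.nonzero(m["mask"]);print(nm,round(m["score"],2),m["bbox"],xs.mean().round(),ys.mean().round())
E
```

```text
pics
{'time': 0.0, 'q': array([-3.69244139e-02,  2.64773926e-01,  1.60534329e+00,  1.78248159e-05,
        1.27367501e+00, -3.68919913e-02]), 'joint_vel': array([-0.00038323,  0.00083935,  0.00013968,  0.0005692 , -0.00123634,
       -0.00247628]), 'joint_torque': array([ 6.10465631e-04, -5.15121067e+01, -3.67308676e+01, -4.07824507e-05,
        1.31324201e-02,  1.46811578e-05]), 'tool_pos': array([6.74293369e-01, 1.37053037e-05, 2.29964588e-01]), 'tcp_rot': array([-2.22033484, -2.22025123,  0.00233049]), 'wrist_force': array([ 0.15042967,  0.65059427, -0.09299399]), 'torque': array([-0.02603605, -0.00709395, -0.0495331 ]), 'grip_force': 0.0, 'width': 1.0019574318047775}
scene {'intrinsics': array([[395.3921399 ,   0.        , 258.53469851],
       [  0.        , 395.3921399 , 188.2966869 ],
       [  0.        ,   0.        ,   1.        ]]), 'world_from_camera': array([[ 0.65433679, -0.42763659,  0.62367484,  1.09260671],
       [ 0.75599074,  0.35037486, -0.55291542, -0.57459061],
       [ 0.01792688,  0.83328531,  0.55255246,  0.67633828],
       [ 0.        ,  0.        ,  0.   
[... 580 characters left out ...]
rld_from_camera': array([[ 0.99905294,  0.03820441, -0.02082414,  0.41532612],
       [-0.04123565,  0.6785845 , -0.73336396, -0.77265652],
       [-0.0138868 ,  0.73352812,  0.67951722,  0.81469766],
       [ 0.        ,  0.        ,  0.        ,  1.        ]]), 'shot': 2}
loupe 0.94 [116.9, 273.5, 197.1, 356.3] 147.0 325.0
loupe 0.65 [242.0, 249.8, 306.0, 284.0] 279.0 266.0
loupe 0.63 [329.9, 277.1, 350.1, 323.4] 342.0 292.0
stand 0.84 [287.3, 121.9, 319.2, 194.7] 304.0 168.0
cover 0.56 [294.8, 162.3, 314.8, 176.7] 305.0 168.0
cover 0.52 [215.1, 212.4, 269.1, 226.6] 247.0 219.0
focus_mark 0.57 [306.6, 134.7, 312.3, 141.9] 307.0 139.0
focus_mark 0.38 [239.4, 248.7, 305.4, 284.2] 280.0 265.0
```

View pics/scene0.png

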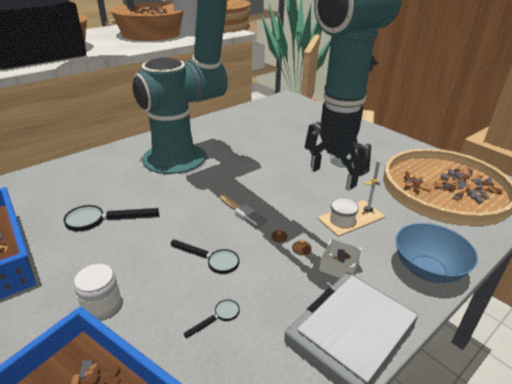

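View pics/side0.png

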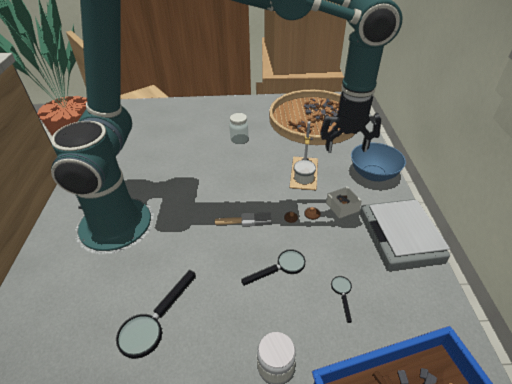

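Scene: three hand lenses could be confused: large (scene 101,217 / side 147,325), middle (scene 212,257 / side 280,265), small (scene 217,316 / side 342,292). The stand is at scene (350,212) / side (304,170). The middle one is my candidate, so I'll measure all three and check a crop.

Run:
```python
from h import *
p=read_camera("side");q=read_camera("scene")
for pic,nm in((p,"side"),(q,"scene")):
  for m in masks_of(pic,"loupe"):
    ys,xs=np.nonzero(m["mask"])
    P=np.array([onz(pic,u,v,.008)[:2] for u,v in zip(xs,ys)])
    c=P.mean(0);w,V=np.linalg.eigh(np.cov((P-c).T));a=V[:,1]
    t=(P-c)@a;l=(P-c)@V[:,0]
    print(nm,round(m["score"],2),"c",c.round(3),"axis",a.round(3),"len",np.ptp(t).round(3),"wid",np.ptp(l).round(3),"ends",(c+a*t.min()).round(3),(c+a*t.max()).round(3))
print("tub",onz(p,305,166,.055),onz(q,344,204,.055))
print("post base",onz(p,308,160,.008),onz(q,369,211,.008))
a=cv2.resize(p["color"][100:300,210:360],None,fx=4,fy=3*1.0,interpolation=cv2.INTER_CUBIC) if 0 else cv2.resize(p["color"][105:295,210:360],None,fx=3.1,fy=3.1,interpolation=cv2.INTER_CUBIC)
b=cv2.resize(q["color"][150:346,160:390],None,fx=3,fy=3,interpolation=cv2.INTER_CUBIC)
cv2.imwrite("pics/c1.png",a[:,:,::-1]);cv2.imwrite("pics/c2.png",b[:,:,::-1])
```

```text
side 0.91 c [ 0.494 -0.188] axis [-0.909 -0.418] len 0.188 wid 0.083 ends [ 0.558 -0.158] [ 0.387 -0.237]
side 0.7 c [ 0.167 -0.339] axis [0.525 0.851] len 0.257 wid 0.109 ends [ 0.122 -0.412] [ 0.257 -0.193]
side 0.66 c [ 0.641 -0.277] axis [0.025 1.   ] len 0.126 wid 0.052 ends [ 0.639 -0.356] [ 0.642 -0.231]
scene 0.9 c [ 0.492 -0.191] axis [-0.927 -0.375] len 0.193 wid 0.083 ends [ 0.559 -0.164] [ 0.38  -0.236]
scene 0.6 c [ 0.17 -0.33] axis [0.535 0.845] len 0.256 wid 0.12 ends [ 0.115 -0.416] [ 0.252 -0.2  ]
scene 0.6 c [ 0.643 -0.281] axis [0.035 0.999] len 0.129 wid 0.056 ends [ 0.64  -0.359] [ 0.644 -0.23 ]
tub [0.60575274 0.1747102  0.055     ] [0.59571101 0.17559    0.055     ]
post base [0.63318211 0.26731987 0.008     ] [0.62529003 0.26057194 0.008     ]
```

View pics/c2.png

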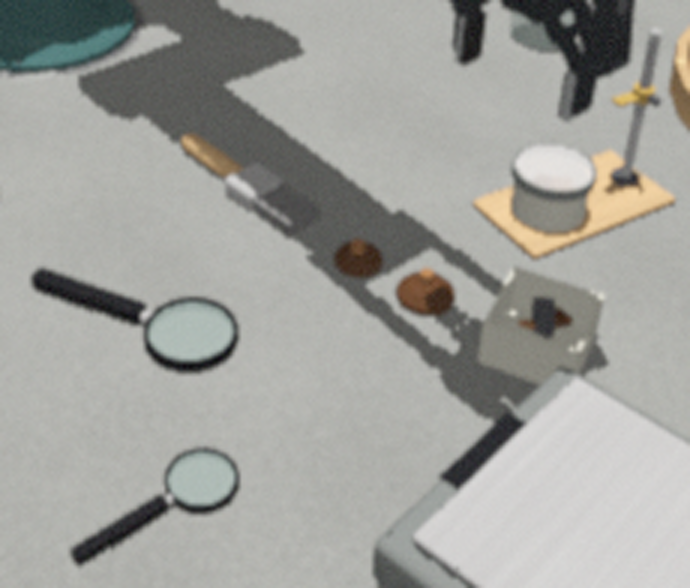

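The crop shows the middle lens at crop (190,333) with its handle end at (40,278). Its length is 190 mm, against 187 mm expected, while the others measure about 257 and 127 mm. The stand has its post at crop (640,110) and pointer at (632,97). Next I'll take a wrist view from where the arm is.

```bash
cat >> h.py <<'E'
def wcam():
    s=status.read_state();p=read_camera("wrist")
    T=np.eye(4);T[:3,:3]=R.from_rotvec(s["tcp_rot"]).as_matrix();T[:3,3]=s["tool_pos"]
    p["T"]=T@np.array(p["mount"]);return p
def wray(p,u,v):
    K=p["intrinsics"];x=(u-K[0][2])/K[0][0];y=(v-K[1][2])/K[1][1];th=np.hypot(x,y)
    k=np.sinc(th/np.pi)
    k=np.sin(th)/th if th>1e-9 else 1
    d=np.array([x*k,-y*k,-np.cos(th)]);return p["T"][:3,3],p["T"][:3,:3]@d
def wz(p,u,v,z):
    o,d=wray(p,u,v);return o+d*(z-o[2])/d[2]
def wproj(p,X):
    c=(np.atleast_2d(X)-p["T"][:3,3])@p["T"][:3,:3];K=np.array(p["intrinsics"])
    r=np.hypot(c[:,0],c[:,1]);th=np.arctan2(r,-c[:,2]);k=th/np.maximum(r,1e-9)
    return np.c_[K[0,0]*c[:,0]*k+K[0,2],-K[1,1]*c[:,1]*k+K[1,2]]
E
python3 - <<'E'
from h import *
p=wcam();print(p["mount"],p["intrinsics"])
print(wproj(p,[[.60,.175,.055],[.63,.265,.1],[.545,-.17,.01]]))
E
```

```text
[[-5.28365662e-04  9.65229070e-01  2.61404981e-01  6.57611324e-02]
 [ 9.99999460e-01  2.76102834e-04  1.00175174e-03  1.59269510e-04]
 [ 8.94745246e-04  2.61405369e-01 -9.65228694e-01 -1.43649232e-01]
 [ 0.00000000e+00  0.00000000e+00  0.00000000e+00  1.00000000e+00]] [[297.31863964   0.         249.99141621]
 [  0.         297.31863964 193.38778291]
 [  0.           0.           1.        ]]
[[181.19073038  19.92994335]
 [205.06473943 -69.91368935]
 [162.3654251  282.63768813]]
```

drive_tool --pt "0 0 0 0.02 -0.01 0 0" --pt "0 0 0 0.03 -0.015 0 0" --pt "0 0 0 0.03 -0.02 0 0" --pt "0 0 0 0.02 -0.01 0 0" --pt "0 0 0 0 0 0 0" --pt "0 0 0 0 0 0 0"

```text
time: 1.25
tool_pos: [0.6196, 0.1011, 0.2316]
tcp_rot: [2.218, 2.224, 0.0]
wrist_force: [0.6, -0.6, -0.8]
width: 0.15
grip_force: 0.0
```

Run:
```python
from h import *
p=wcam();s=status.read_state();print(s["tool_pos"],s["tcp_rot"],s["width"],s["time"])
print(wproj(p,[[.60,.175,.055],[.63,.265,.1],[.545,-.17,.01]]).round())
for nm in("loupe","stand","cover","focus_mark"):
    for m in masks_of(p,nm):print(nm,round(m["score"],2),m["bbox"])
a=cv2.resize(p["color"],None,fx=1.5,fy=1.5,interpolation=cv2.INTER_CUBIC)
cv2.imwrite("pics/w1.png",a[:,:,::-1]);np.save("w1.npy",p["color"])
```

```text
[0.62013698 0.10013495 0.2315886 ] [2.21945891e+00 2.22209561e+00 3.17148540e-04] 0.05295808501606635 1.3
[[232. 107.]
 [262.  13.]
 [204. 335.]]
loupe 0.9 [26.9, 357.8, 54.7, 383.8]
stand 0.87 [192.8, 4.9, 290.3, 161.9]
cover 0.57 [197.5, 73.8, 272.3, 142.1]
focus_mark 0.97 [239.8, 6.7, 272.8, 44.2]
focus_mark 0.73 [50.9, 236.1, 151.2, 260.9]
focus_mark 0.44 [176.7, 225.8, 205.5, 260.1]
```

View pics/w1.png

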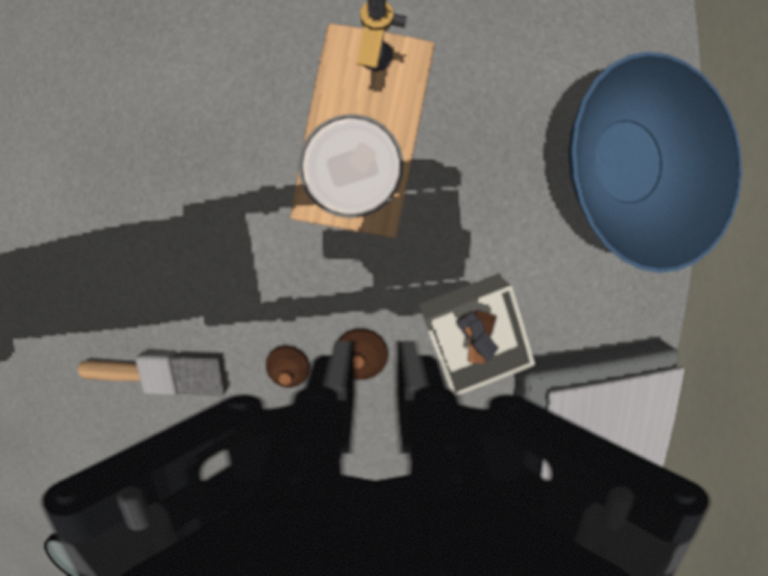

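The wrist view shows the tub cover at (351,166)/1.5, the pointer tip at (370,66)/1.5 and the base corners clearly. I'll fit the stand pose and pointer height.

```bash
cat > fit.py <<'E'
from h import *
from scipy.optimize import least_squares
cv=np.array([[327,24],[433,42],[396,236],[292,218]])/1.5
cor=np.array([[-.045,.118,.008],[.045,.118,.008],[.045,-.052,.008],[-.045,-.052,.008]])
p=wcam();col=np.load("w1.npy")
# cover ellipse centre: bright-rim contour via mask
ms=[m for m in masks_of(p,"cover")]
m=ms[0]["mask"].astype(np.uint8);c=max(cv2.findContours(m,0,1)[0],key=cv2.contourArea)
e=cv2.fitEllipse(c);print("ellipse",e)
W=lambda x,P:(R.from_euler('z',x[2]).apply(P)+[x[0],x[1],0])
obs=np.r_[cv,[e[0]],[[246.7,44]]]
f=lambda x:(wproj(p,W(x,np.r_[cor,[[0,0,.0575]],[[0,.062,x[3]]]]))-obs).ravel()
r=least_squares(f,[.6,.175,-.3,.12]);print(r.x,np.degrees(r.x[2]));print(f(r.x).reshape(-1,2).round(1))
for n in("scene","side"):
    q=read_camera(n)
    print(n,"pred pointer tip, cover top, post top, base corners",proj(q,W(r.x,np.r_[[[0,.062,r.x[3]],[0,0,.0575],[0,.095,.17]],cor])).round(1).tolist())
    for m in masks_of(q,"focus_mark")[:2]+masks_of(q,"cover")[:1]:print(m["score"],m["bbox"])
    t=proj(q,W(r.x,[[0,.04,.08]]))[0].astype(int);u,v=t
    cr=cv2.resize(q["color"][v-50:v+50,u-50:u+50],None,fx=4,fy=4,interpolation=cv2.INTER_CUBIC)
    print("crop origin",u-50,v-50);cv2.imwrite(f"pics/k_{n}.png",cr[:,:,::-1])
a,b=[cv2.imread(f"pics/k_{n}.png") for n in("scene","side")];cv2.imwrite("pics/k.png",np.hstack([a,b]))
E
python3 fit.py
```

```text
ellipse ((232.41140747070312, 108.18777465820312), (68.47377014160156, 69.7361068725586), 66.54840087890625)
[ 0.60389031  0.17026374 -0.18760316  0.09999773] -10.748869178916255
[[ 0.4 -1.8]
 [ 1.5 -1.3]
 [ 0.5  0.8]
 [-1.   0.1]
 [ 1.8  1.4]
 [-2.5  0.2]]
scene pred pointer tip, cover top, post top, base corners [[365.3, 186.0], [345.3, 205.4], [379.2, 160.4], [363.7, 199.8], [386.0, 216.1], [338.6, 235.3], [317.6, 216.7]]
0.97 [329.1, 196.3, 357.4, 213.1]
crop origin 307 144
side pred pointer tip, cover top, post top, base corners [[306.6, 145.0], [304.7, 166.3], [308.7, 121.8], [293.0, 156.0], [317.7, 157.9], [316.4, 188.8], [289.2, 186.5]]
0.83 [294.4, 161.0, 314.1, 177.2]
crop origin 255 103
```

View pics/k.png

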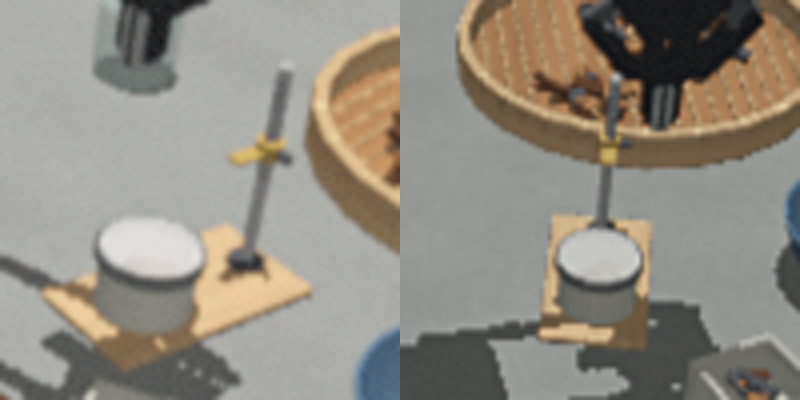

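```bash
cat > fit2.py <<'E'
from h import *
from scipy.optimize import least_squares
p=wcam();q1=read_camera("scene");q2=read_camera("side")
cor=np.array([[-.045,.118,.008],[.045,.118,.008],[.045,-.052,.008],[-.045,-.052,.008]])
post=[[0,.095,.17]]
ow=np.r_[np.array([[327,24],[433,42],[396,236],[292,218],[351,166],[370,66]])/1.5]
o1=np.array([[225,222],[312,291],[127,370],[43,293],[150,251],[233,158],[286,66]])/4+[307,144]
o2=np.array([[152,215],[252,220],[245,347],[140,336],[199,257],[208,162],[215,76]])/4+[255,103]
W=lambda x,P:(R.from_euler('z',x[2]).apply(P)+[x[0],x[1],0])
def f(x):
    P=W(x,np.r_[cor,[[0,0,x[4]]],[[0,.062,x[3]]],post])
    r=[wproj(p,P[:6]+x[5:8])-ow,proj(q1,P+x[8:11])-o1,proj(q2,P+x[11:14])-o2]
    return np.r_[np.vstack(r).ravel(),x[5:]/.0015]
r=least_squares(f,[.6,.175,-.2,.11,.057]+[0]*9)
C=np.linalg.inv(r.jac.T@r.jac)
print(r.x.round(4),np.degrees(r.x[2]),np.sqrt(np.diag(C))[:5].round(4));print(r.fun[:-9].reshape(-1,2).round(1).tolist())
E
python3 fit2.py
```

```text
[ 6.040e-01  1.694e-01 -1.835e-01  1.075e-01  5.440e-02 -3.000e-04
  8.000e-04 -1.600e-03 -1.000e-04 -4.000e-04 -4.000e-04  3.000e-04
 -4.000e-04 -4.000e-04] -10.513968209107283 [0.0011 0.0013 0.0055 0.0023 0.0027]
[[0.5, -0.6], [1.4, -0.4], [0.9, 1.2], [-0.3, 0.8], [0.8, -0.1], [-2.3, -0.3], [-0.0, 0.5], [0.6, -0.5], [-0.4, -0.9], [-0.5, -0.1], [0.3, -0.1], [0.1, 0.4], [0.2, 0.1], [-0.0, -0.5], [-0.3, 0.1], [0.4, -0.6], [-0.6, -0.1], [0.0, 0.1], [-0.2, -0.0], [0.0, 0.1]]
```

Stand at about (0.604, 0.169), yaw −10.5°, pointer height about 0.107. I'll move over the tub and turn the wrist so the camera stays clear of the post.

drive_tool --pt "0 0 7 0.025 -0.006 0 0" --pt "0 0 7 0.023 -0.009 0 0" --pt "0 0 7 0.019 -0.009 0 0" --pt "0 0 7 0 0 0 0" --pt "0 0 7 0 0 0 0" --pt "0 0 7 0 0 0 0" --pt "0 0 7 0 0 0 0" --pt "0 0 7 0 0 0 0"

```text
time: 2.72
tool_pos: [0.6036, 0.1698, 0.2313]
tcp_rot: [3.007, 0.91, 0.0]
wrist_force: [0.8, -0.3, -0.9]
width: 0.001
grip_force: 0.0
```

drive_tool --pt "0 0 7 0 0 0.02 0" --pt "0 0 7 0 0 0.02 0" --pt "0 0 7 0 0 0.02 0" --pt "0 0 7 0 0 0.02 0" --pt "0 0 6 0 0 0.02 0" --pt "0 0 0 0 0 0.02 0" --pt "0 0 0 0 0 0 0" --pt "0 0 0 0 0 0 0"

```text
time: 3.38
tool_pos: [0.6025, 0.1693, 0.11]
tcp_rot: [3.141, 0.001, -0.005]
wrist_force: [0.0, 0.2, 0.6]
width: 0.005
grip_force: 0.0
```

Run:
```python
from h import *
p=wcam();s=status.read_state();Rm=R.from_rotvec(s["tcp_rot"]).as_matrix();print(s["tool_pos"],Rm.round(3).tolist(),s["wrist_force"],s["time"],s["q"].round(2))
d=Rm.T@(np.array([.604,.1694,.07])-s["tool_pos"]);print("tool-frame delta to hover",d.round(4))
for nm in("cover","focus_mark"):
    for m in masks_of(p,nm):print(nm,round(m["score"],2),m["bbox"])
W=lambda P:(R.from_euler('z',-.1835).apply(P)+[.604,.1694,0])
print("pred tip z.1075, cover centre",wproj(p,W([[0,.062,.1075],[0,0,.055]])).round(1))
a=cv2.resize(p["color"],None,fx=1.5,fy=1.5,interpolation=cv2.INTER_CUBIC)
cv2.imwrite("pics/w2.png",a[:,:,::-1])
```

```text
[0.60380908 0.16961842 0.11158891] [[1.0, 0.001, -0.0], [0.001, -1.0, -0.0], [-0.0, 0.0, -1.0]] [ 1.26704454 -0.54191684 -0.02310695] 3.4333 [ 0.23  0.27  1.82 -0.    1.04  1.8 ]
tool-frame delta to hover [0.0002 0.0002 0.0416]
cover 0.97 [191.3, 156.8, 302.5, 250.7]
cover 0.44 [396.6, 161.8, 436.9, 215.3]
focus_mark 0.65 [67.0, 178.5, 137.8, 228.2]
focus_mark 0.22 [195.9, 159.4, 299.3, 249.7]
pred tip z.1075, cover centre [[138.3 217.3]
 [249.5 207.8]]
```

View pics/w2.png

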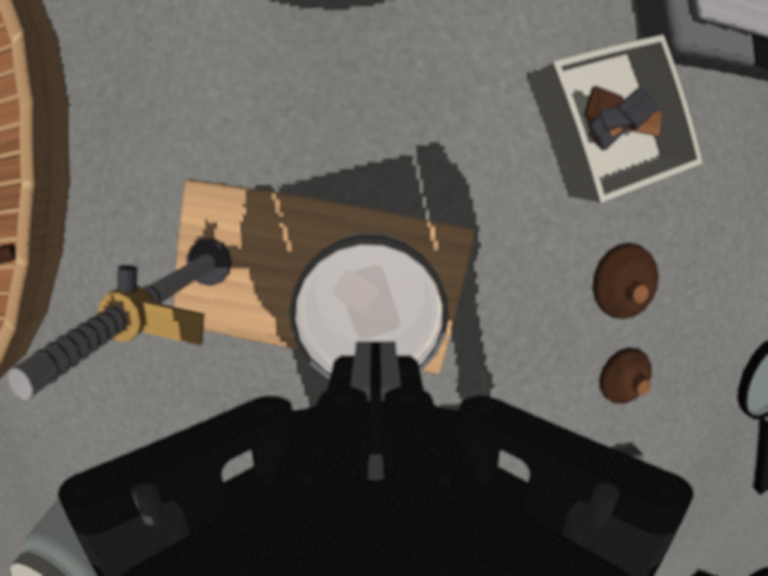

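```bash
cat > fit3.py <<'E'
from h import *
from scipy.optimize import least_squares
p=read_camera("wrist");M=np.array(p["mount"]);q1=read_camera("scene");q2=read_camera("side")
def pose(t,rm):
    T=np.eye(4);T[:3,:3]=rm;T[:3,3]=t;return T
Ta=pose([.6198,.1000,.2316],np.array([[0,1,0],[1,0,0],[0,0,-1.]]));Tb=pose([.6038,.1695,.1113],np.diag([1,-1,-1.]))
K=p["intrinsics"]
cor=np.array([[-.045,.118,.008],[.045,.118,.008],[.045,-.052,.008],[-.045,-.052,.008]])
post=[[0,.095,.17]]
oa=np.array([[327,24],[433,42],[396,236],[292,218],[351,166],[370,66]])/1.5
ob=np.array([[186,181],[476,230],[440,375],[370,308],[203,329],[21,383]])/1.5
o1=np.array([[225,222],[312,291],[127,370],[43,293],[150,251],[233,158],[286,66]])/4+[307,144]
o2=np.array([[152,215],[252,220],[245,347],[140,336],[199,257],[208,162],[215,76]])/4+[255,103]
W=lambda x,P:(R.from_euler('z',x[2]).apply(P)+[x[0],x[1],0])
def f(x):
    P=W(x,np.r_[cor,[[0,0,x[4]]],[[0,.062,x[3]]],post])
    Pw=P.copy();Pw[5]+= [0,0,.0015]   # top face seen
    D=pose(x[5:8],R.from_rotvec(x[14:17]).as_matrix())
    A={"T":Ta@M@D,"intrinsics":K};B={"T":Tb@M@D,"intrinsics":K}
    r=[wproj(A,Pw[:6])-oa,wproj(B,Pw[[1,2,3,4,5,6]])-ob,proj(q1,P+x[8:11])-o1,proj(q2,P+x[11:14])-o2]
    return np.r_[np.vstack(r).ravel(),x[5:14]/.0015,x[14:]/.005]
r=least_squares(f,[.6,.175,-.2,.11,.057]+[0]*12,loss="soft_l1")
C=np.linalg.inv(r.jac.T@r.jac)
print(r.x.round(4),np.degrees(r.x[2]),np.sqrt(np.diag(C))[:5].round(4));print(r.fun[:-12].reshape(-1,2).round(1).tolist())
E
python3 fit3.py
```

```text
[ 6.042e-01  1.712e-01 -1.822e-01  1.054e-01  4.940e-02  5.000e-04
  4.000e-04 -1.000e-03 -7.000e-04 -8.000e-04 -4.000e-04  4.000e-04
 -5.000e-04 -5.000e-04  2.000e-03 -8.000e-04  1.100e-03] -10.439380056002067 [0.0006 0.0007 0.0061 0.0014 0.0041]
[[-0.1, -0.9], [1.2, -0.6], [0.5, 1.8], [-1.1, 1.3], [0.6, 0.2], [-2.6, -0.6], [-1.0, -0.5], [-0.3, -0.1], [0.5, -0.6], [-0.2, 2.5], [0.1, 0.2], [1.7, -0.6], [0.1, 0.2], [0.8, -0.8], [-0.1, -1.2], [-0.2, -0.4], [0.2, 1.1], [0.2, 0.8], [0.4, -0.1], [-0.0, -0.7], [-0.3, -0.1], [0.5, -0.9], [-0.5, -0.4], [-0.1, 1.0], [-0.2, 0.2], [-0.0, -0.1]]
```

drive_tool --pt "0 0 0 0 0 0.015 0" --pt "0 0 0 0 0 0.015 0" --pt "0 0 0 0 0 0.012 0" --pt "0 0 0 0 0 0 0" --pt "0 0 0 0 0 0 0"

```text
time: 4.1
tool_pos: [0.6031, 0.1694, 0.0687]
tcp_rot: [3.141, 0.0, -0.003]
wrist_force: [-0.1, -1.0, 0.6]
width: 0.003
grip_force: 0.0
```

drive_tool --pt "0 0 0 0.001 -0.001 0.005 0" --pt "0 0 0 0 0 0.004 0" --pt "0 0 0 0 0 0.003 0" --pt "0 0 0 0 0 0.003 0" --pt "0 0 0 0 0 0 0"

```text
time: 4.52
tool_pos: [0.6052, 0.1707, 0.0546]
tcp_rot: [-3.141, -0.0, -0.001]
wrist_force: [0.6, 0.2, 1.2]
width: 0.001
grip_force: 0.4
```

drive_tool --pt "0 0 0 0 0 0.001 0" --pt "0 0 0 0 0 0.001 0" --pt "0 0 0 0 0 0.001 0" --pt "0 0 0 0 0 0 0" --pt "0 0 0 0 0 0 0"

```text
time: 4.93
tool_pos: [0.6053, 0.1707, 0.0524]
tcp_rot: [-3.141, -0.0, -0.002]
wrist_force: [-1.2, -0.1, 5.7]
width: -0.004
grip_force: 2.7
```

drive_tool --pt "0 0 0 0 0 0.001 0" --pt "0 0 0 0 0 0.001 0" --pt "0 0 0 0 0 0 0" --pt "0 0 0 0 0 0 0"

```text
time: 5.27
tool_pos: [0.6053, 0.1707, 0.051]
tcp_rot: [-3.141, -0.0, -0.002]
wrist_force: [-2.3, 0.1, 8.2]
width: 0.0
grip_force: 4.3
```

drive_tool --pt "0 0 0 0 0 0.001 0" --pt "0 0 0 0 0 0.001 0" --pt "0 0 0 0 0 0 0" --pt "0 0 0 0 0 0 0"

```text
time: 5.6
tool_pos: [0.6053, 0.1707, 0.0509]
tcp_rot: [-3.141, -0.0, -0.001]
wrist_force: [-7.3, -2.2, 18.6]
width: 0.002
grip_force: 9.3
```

drive_tool --pt "0 0 0 0 0 0.001 0" --pt "0 0 0 0 0 0.0005 0" --pt "0 0 0 0 0 0 0" --pt "0 0 0 0 0 0 0"

```text
time: 5.93
tool_pos: [0.6054, 0.1707, 0.0508]
tcp_rot: [-3.141, -0.0, -0.002]
wrist_force: [-10.5, -2.6, 26.8]
width: 0.003
grip_force: 13.1
```

drive_tool --pt "0 0 0 0 0 -0.015 0" --pt "0 0 0 0 0 -0.035 0" --pt "0 0 0 0 0 -0.04 0" --pt "0 0 0 0 0 -0.04 0" --pt "0 0 0 -0.01 0.03 -0.01 0" --pt "0 0 0 -0.014 0.035 0 0.5" --pt "0 0 0 -0.014 0.035 0 0.5" --pt "0 0 0 -0.014 0.035 0 0.5"

```text
time: 6.6
tool_pos: [0.5523, 0.0346, 0.1864]
tcp_rot: [3.141, 0.002, 0.002]
wrist_force: [0.4, -1.0, -0.4]
width: 0.418
grip_force: 0.0
```

drive_tool --pt "0 0 0 -0.018 0.038 0 0.5" --pt "0 0 0 -0.018 0.038 0 0.5" --pt "0 0 0 -0.018 0.038 0 0.5" --pt "0 0 0 -0.018 0.038 0 0.5" --pt "0 0 0 -0.018 0.038 0 0.5" --pt "0 0 0 -0.018 0.035 0 0.5" --pt "0 0 0 0 0.02 0.0 0.5" --pt "0 0 0 0 0 0 0.5"

```text
time: 7.27
tool_pos: [0.4446, -0.2114, 0.1861]
tcp_rot: [3.14, -0.007, 0.001]
wrist_force: [0.0, -0.7, 0.5]
width: 0.504
grip_force: 0.0
```

drive_tool --pt "0 0 -6 0 0 0.01 0.5" --pt "0 0 -6 0 0 0.01 0.5" --pt "0 0 -6 0 0 0.01 0.5" --pt "0 0 -5.3 0 0 0.01 0.5" --pt "0 0 0 0 0 0 0.5" --pt "0 0 0 0 0 0 0.5"

```text
time: 7.77
tool_pos: [0.4452, -0.2068, 0.1452]
tcp_rot: [-3.076, -0.631, 0.002]
wrist_force: [-0.5, -0.5, -0.6]
width: 0.499
grip_force: 0.0
```

Run:
```python
from h import *
s=status.read_state();p=wcam();print(s["tool_pos"],s["tcp_rot"],s["width"],s["time"],s["wrist_force"])
for m in masks_of(p,"loupe"):
    ys,xs=np.nonzero(m["mask"]);P=np.array([wz(p,u,v,.01)[:2] for u,v in zip(xs,ys)])
    print(round(m["score"],2),m["bbox"],P.mean(0).round(4),P.min(0).round(3),P.max(0).round(3))
a=cv2.resize(p["color"],None,fx=1.0,fy=1.0)
q1=read_camera("scene");q2=read_camera("side")
b=[cv2.resize(q1["color"][144:244,307:407],None,fx=2.6,fy=2.6,interpolation=cv2.INTER_CUBIC),cv2.resize(q2["color"][103:203,255:355],None,fx=2.6,fy=2.6,interpolation=cv2.INTER_CUBIC)]
b=np.vstack(b);o=np.zeros((520,772,3),np.uint8);o[:384,:512]=a;o[:,512:]=b
cv2.imwrite("pics/w3.png",o[:,:,::-1])
```

```text
[ 0.44516552 -0.20684153  0.14515105] [-3.07620924e+00 -6.31021014e-01  1.98032840e-03] 0.4990871421710927 7.7667 [-0.4587048  -0.49828206 -0.6282885 ]
0.92 [207.9, 58.2, 290.6, 246.3] [ 0.4997 -0.184 ] [ 0.382 -0.243] [ 0.559 -0.135]
0.73 [341.8, 1.5, 450.7, 79.5] [ 0.6383 -0.2708] [ 0.612 -0.357] [ 0.666 -0.227]
0.28 [49.2, 80.9, 105.7, 230.5] [ 0.4095 -0.0152] [ 0.301 -0.041] [0.477 0.011]
```

View pics/w3.png

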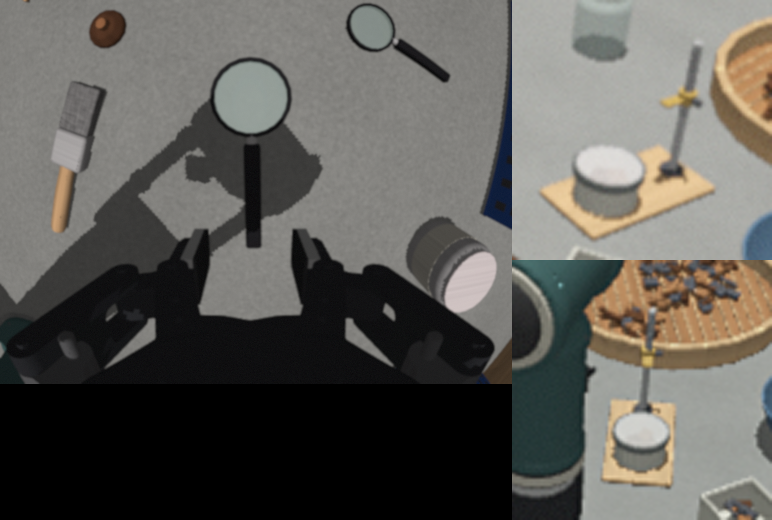

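The cover has visibly dropped. The wrist view shows the middle loupe with its lens at (251,97) and handle end at (254,246). I'll refine its pose from these.

Run:
```python
from h import *
s=status.read_state();p=wcam();Rm=R.from_rotvec(s["tcp_rot"]).as_matrix()
L=wz(p,251,97,.01);N=wz(p,251.5,146,.016);E=wz(p,254,246,.014)
print(L,N,E,np.linalg.norm((L-E)[:2]))
d=(L-E)[:2];d/=np.linalg.norm(d);yaw=np.degrees(np.arctan2(d[1],d[0]));ty=np.degrees(np.arctan2(Rm[1,0],Rm[0,0]))
g=np.r_[L[:2]-d*.085,.008];print("yaw",yaw,"tool",ty,"grip",g)
print("toolframe delta grip vs TCP",(Rm.T@(g-s["tool_pos"])).round(4))
# orthogonal check via mask
m=masks_of(p,"loupe")[0]["mask"];ys,xs=np.nonzero(m)
for r0 in(160,190,220,240):print(r0,xs[ys==r0].min(),xs[ys==r0].max())
```

```text
[ 0.52278941 -0.17636512  0.01      ] [ 0.48095915 -0.19479135  0.016     ] [ 0.38863964 -0.23733083  0.014     ] 0.1473532382465549
yaw 24.439896409388524 tool 23.24307126804285 grip [ 0.44540576 -0.21153289  0.008     ]
toolframe delta grip vs TCP [-0.0024  0.003   0.1387]Traceback (most recent call last):
  File "<stdin>", line 10, in <module>
    return umr_minimum(a, axis, None, out, keepdims, initial, where)
ValueError: zero-size array to reduction operation minimum which has no identity
```

drive_tool --pt "0 0 -1.2 -0.002 0.003 0.03 0.5" --pt "0 0 0 0 0 0.035 0.5" --pt "0 0 0 0 0 0.035 0.5" --pt "0 0 0 0 0 0.02 0.5" --pt "0 0 0 0 0 0.012 0.5" --pt "0 0 0 0 0 0.006 0.5" --pt "0 0 0 0 0 0.003 0.5" --pt "0 0 0 0 0 0 0.5" --force 60

```text
time: 8.73
tool_pos: [0.4452, -0.2115, 0.0049]
tcp_rot: [3.07, 0.666, 0.0]
wrist_force: [-0.1, 0.1, 0.6]
width: 0.498
grip_force: 0.0
```

Run:
```python
from h import *
s=status.read_state();p=wcam();print(s["tool_pos"],s["wrist_force"])
m=masks_of(p,"loupe")
for k in m[:2]:print(k["score"],k["bbox"])
cv2.imwrite("pics/w4.png",p["color"][:,:,::-1])
```

```text
[ 0.4451773  -0.21147725  0.00491306] [-0.11883409  0.12045037  0.6287936 ]
0.68 [162.4, 2.3, 328.6, 318.4]
0.57 [432.9, 0.0, 512.0, 40.1]
```

View pics/w4.png

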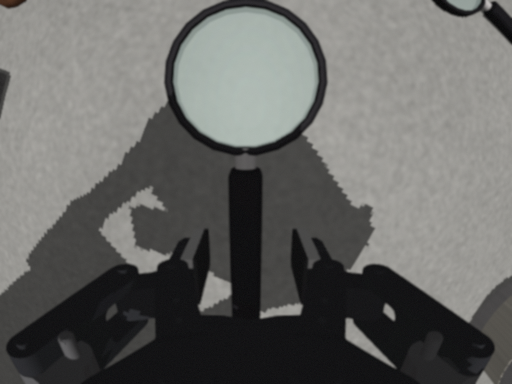

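Gripper straddles the handle (handle at x≈246, jaw middle ≈251). I'll nudge across, then close.

drive_tool --pt "0 0 0 0 -0.0015 0.001 0.5" --pt "0 0 0 0 0 0 0.2" --pt "0 0 0 0 0 0 0" --pt "0 0 0 0 0 0 0" --pt "0 0 0 0 0 0 0" --pt "0 0 0 0 0 0 0" --pt "0 0 0 0 0 0 0" --force 60

```text
time: 9.42
tool_pos: [0.4449, -0.2102, 0.0047]
tcp_rot: [3.069, 0.666, 0.002]
wrist_force: [-0.6, 0.3, 5.4]
width: 0.167
grip_force: 61.2
```

drive_tool --pt "0 0 0 0 0 -0.005 0" --pt "0 0 0 0 0 -0.01 0" --pt "0 0 0 0 0 -0.02 0" --pt "0 0 0 0 0 -0.035 0" --pt "0 0 0 0 0 -0.04 0" --pt "0 0 0 0 0 -0.04 0" --pt "0 0 0 0 0 -0.03 0" --pt "0 0 0 0 0 0 0"

```text
time: 10.08
tool_pos: [0.4487, -0.2123, 0.1926]
tcp_rot: [3.061, 0.665, 0.017]
wrist_force: [1.4, -0.6, -0.2]
width: 0.166
grip_force: 60.3
```

Run:
```python
from h import *
s=status.read_state();p=wcam();Rm=R.from_rotvec(s["tcp_rot"]).as_matrix();print(s["tool_pos"],s["wrist_force"],s["width"],s["grip_force"],s["time"],Rm.round(3).tolist())
m=masks_of(p,"loupe")[0];print(m["score"],m["bbox"])
K=np.array(p["intrinsics"]);M=np.array(p["mount"])
# rays in tool frame through rim contour -> intersect plane tool z = const
np.save("w5.npy",p["color"])
a=p["color"];cv2.imwrite("pics/w5.png",np.hstack([a[:330,100:420]])[:,:,::-1])
```

```text
[ 0.44871218 -0.21230819  0.19256294] [ 1.37768206 -0.6447677  -0.24913018] 0.16565526926759488 60.32868504524231 10.0833 [[0.91, 0.415, 0.013], [0.415, -0.91, -0.007], [0.009, 0.011, -1.0]]
0.84 [324.3, 17.7, 422.8, 90.5]
```

View pics/w5.png

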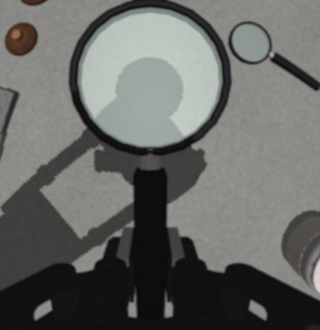

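drive_tool --pt "0 0 4 0 0 0 0" --pt "0 0 6 0 0 0 0" --pt "0 0 6 0 0 0 0" --pt "0 0 5 0 0 0 0" --pt "0 0 3.4 0 0 0 0" --pt "0 0 0 0.005 -0.015 0 0" --pt "0 0 0 0.005 -0.025 0 0" --pt "0 0 0 0.005 -0.028 0 0"

```text
time: 10.85
tool_pos: [0.4575, -0.1413, 0.1814]
tcp_rot: [-3.14, 0.001, 0.007]
wrist_force: [-0.4, -0.2, -1.5]
width: 0.164
grip_force: 60.3
```

drive_tool --pt "0 0 0 0.005 -0.03 0 0" --pt "0 0 0 0.005 -0.03 0 0" --pt "0 0 0 0.005 -0.03 0 0" --pt "0 0 0 0.005 -0.03 0 0" --pt "0 0 0 0.005 -0.03 0 0" --pt "0 0 0 0.005 -0.03 0 0" --pt "0 0 0 0.005 -0.03 0 0" --pt "0 0 0 0.005 -0.03 0 0"

```text
time: 11.52
tool_pos: [0.4968, 0.0994, 0.1814]
tcp_rot: [3.141, 0.003, -0.007]
wrist_force: [0.3, 0.6, -1.9]
width: 0.166
grip_force: 60.3
```

drive_tool --pt "0 0 0 0.005 -0.03 0 0" --pt "0 0 0 0.005 -0.025 0 0" --pt "0 0 0 0.003 -0.015 0 0" --pt "0 0 0 0 -0.005 0 0" --pt "0 0 0 0 0 0 0" --pt "0 0 0 0 0 0 0" --pt "0 0 0 0 0 0 0"

```text
time: 12.1
tool_pos: [0.5108, 0.172, 0.1829]
tcp_rot: [3.141, 0.002, -0.003]
wrist_force: [-0.0, -0.1, -0.3]
width: 0.165
grip_force: 60.3
```

```bash
cat > lens.py <<'E'
from h import *
s=status.read_state();p=wcam();Rm=R.from_rotvec(s["tcp_rot"]).as_matrix();print(s["tool_pos"],s["wrist_force"],s["width"],s["time"],Rm.round(4).tolist())
# rim edge: dark frame pixels near the lens
g=cv2.cvtColor(p["color"],cv2.COLOR_RGB2GRAY);d=(g<60).astype(np.uint8);d[155:]=0
n,l,st,_=cv2.connectedComponentsWithStats(d);print([tuple(x) for x in st[1:] if x[4]>300])
k=1+np.argmax(st[1:,4]);c=cv2.convexHull(np.argwhere(l==k)[:,::-1].astype(np.int32)).reshape(-1,2)
e=cv2.fitEllipse(c.astype(np.float32));print("ellipse",e)
q={"T":np.array(p["mount"]),"intrinsics":p["intrinsics"]}
from scipy.optimize import least_squares
c=c[(c[:,1]>4)&(c[:,1]<150)]
P0=np.array([wz(q,u,v,-.007) for u,v in c])   # top edge of frame, tool frame z
f=lambda x:np.hypot(P0[:,0]-x[0],P0[:,1]-x[1])-x[2]
r=least_squares(f,[.085,0,.038]);print("lens centre in tool xy, radius",r.x.round(4),np.abs(r.fun).max().round(4))
w=Rm@np.r_[r.x[:2],-.001]+s["tool_pos"];print("lens world",w)
E
python3 lens.py
```

```text
[0.51082016 0.17198959 0.18287897] [-0.04086473 -0.05657053 -0.25761536] 0.1647677377746964 12.1 [[1.0, 0.001, -0.0018], [0.001, -1.0, -0.001], [-0.0018, 0.001, -1.0]]
[(np.int32(27), np.int32(0), np.int32(59), np.int32(155), np.int32(1300)), (np.int32(164), np.int32(0), np.int32(167), np.int32(155), np.int32(4503)), (np.int32(95), np.int32(47), np.int32(36), np.int32(22), np.int32(428)), (np.int32(0), np.int32(54), np.int32(35), np.int32(73), np.int32(859)), (np.int32(374), np.int32(76), np.int32(37), np.int32(41), np.int32(1077)), (np.int32(384), np.int32(137), np.int32(30), np.int32(18), np.int32(344))]
ellipse ((245.74220275878906, 88.30393981933594), (164.43431091308594, 183.43649291992188), 21.947704315185547)
lens centre in tool xy, radius [ 0.0843 -0.0002  0.0376] 0.0019
lens world [0.59509264 0.17227566 0.1837276 ]
```

drive_tool --pt "0 0 0 0.003 0.001 0.01 0" --pt "0 0 0 0.003 0 0.02 0" --pt "0 0 0 0.003 0 0.022 0" --pt "0 0 0 0 0 0.016 0" --pt "0 0 0 0 0 0.009 0" --pt "0 0 0 0 0 0 0" --pt "0 0 0 0 0 0 0" --pt "0 0 0 0 0 0 0"

```text
time: 12.82
tool_pos: [0.5215, 0.1721, 0.1077]
tcp_rot: [-3.141, -0.002, -0.003]
wrist_force: [0.3, -0.0, -1.0]
width: 0.165
grip_force: 60.3
```

```bash
python3 lens.py
python3 - <<'E'
from h import *
q1=read_camera("scene");q2=read_camera("side");p=wcam()
s=status.read_state();L=s["tool_pos"]+[.0845,0,.0013]
W=lambda P:(R.from_euler('z',-.1825).apply(P)+[.604,.1706,0])
for q in(q1,q2):
    print("pred lens",proj(q,L).round(1),"tip@.1055",proj(q,W([[0,.062,.1055]])).round(1),"dz 10mm:",(proj(q,L+[0,0,.01])-proj(q,L)).round(1))
print(wproj(p,W([[0,.062,.1055],[0,0,.051]])).round(1))
a=cv2.resize(q1["color"][150:225,305:405],None,fx=4,fy=4,interpolation=cv2.INTER_CUBIC);b=cv2.resize(q2["color"][115:190,255:355],None,fx=4,fy=4,interpolation=cv2.INTER_CUBIC)
o=np.vstack([np.hstack([a,b]),p["color"][:300,60:460].repeat(1,1) if 0 else np.hstack([cv2.resize(p["color"][100:250,40:240],None,fx=2,fy=2,interpolation=cv2.INTER_CUBIC),cv2.resize(p["color"][0:300,100:500],None,fx=1,fy=1)])])
cv2.imwrite("pics/f.png",o[:,:,::-1]);print(o.shape)
E
```

```text
[0.52147197 0.17214096 0.10773141] [ 0.3339239  -0.01346942 -0.98719972] 0.1652291068694803 12.8167 [[1.0, 0.0014, 0.0016], [0.0014, -1.0, 0.0004], [0.0016, -0.0004, -1.0]]
[(np.int32(0), np.int32(0), np.int32(78), np.int32(155), np.int32(2729)), (np.int32(168), np.int32(0), np.int32(163), np.int32(155), np.int32(3830)), (np.int32(130), np.int32(65), np.int32(25), np.int32(29), np.int32(314)), (np.int32(405), np.int32(79), np.int32(44), np.int32(52), np.int32(1595))]
ellipse ((250.7480010986328, 79.66407775878906), (159.19158935546875, 165.4642333984375), 138.8101806640625)
lens centre in tool xy, radius [0.0834 0.0005 0.0379] 0.0031
lens world [0.60486384 0.17179224 0.10886664]
pred lens [[349.2 189.3]] tip@.1055 [[365.7 184.2]] dz 10mm: [[ 0.6 -3.2]]
pred lens [[306.5 153.3]] tip@.1055 [[306.6 143.6]] dz 10mm: [[ 0.2 -2.5]]
[[134.   65.8]
 [252.7  90.8]]
(600, 800, 3)
```

View pics/f.png

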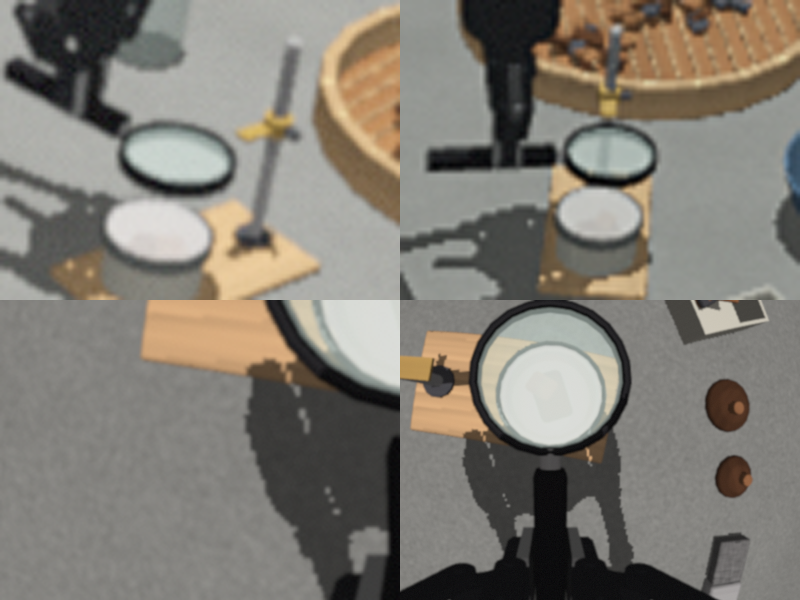

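The lens sits over the tub with clearance from the pointer, in view at (210,153) side and (178,158) scene. I'll now refine the tub centre and pointer height numerically by brass-colour segmentation.

```bash
cat > tip.py <<'E'
from h import *
def brass(img):
    h=cv2.cvtColor(img,cv2.COLOR_RGB2HSV);m=cv2.inRange(h,(18,130,60),(30,255,255))
    return m
if __name__=="__main__":
    p=wcam();np.save("w6.npy",p["color"]);s=status.read_state();print(s["tool_pos"].tolist(),s["tcp_rot"].tolist())
    w1=np.load("w1.npy");w2=cv2.imread("pics/w2.png")[:,:,::-1];w2=cv2.resize(w2,(512,384),interpolation=cv2.INTER_AREA)
    sc=read_camera("scene")["color"];si=read_camera("side")["color"]
    for n,im,b in(("w1",w1,(225,0,290,60)),("w2",w2,(60,170,150,240)),("w6",p["color"],(60,40,150,100)),("scene",sc,(355,170,385,195)),("side",si,(298,130,318,150))):
        x0,y0,x1,y1=b;c=im[y0:y1,x0:x1];m=brass(np.ascontiguousarray(c))
        hs=cv2.cvtColor(np.ascontiguousarray(c),cv2.COLOR_RGB2HSV)
        print(n,m.astype(bool).sum())
        for r in range(0,y1-y0):
            if m[r].any():print(r+y0,"".join("#" if v else "." for v in m[r]))
        print("x0",x0)
    print(w1[38,246],w1[60,255])
E
python3 tip.py
```

```text
[0.5213134436817677, 0.17244479903207258, 0.10786837348476802] [-3.1410556370809446, -0.0028573878851569346, -0.00291431061546476]
w1 489
3 ...................#.............................................
4 ..................##............###..............................
5 .................###.............##..............................
6 .................###.............###.............................
7 ................####.............###.............................
8 ................####.............###.............................
9 ................####............####.............................
10 ................#####...........#####............................
11 ................######.........######............................
12 .................######.......######.............................
13 .................#######....########.............................
14 .................###################.............................
15 .................##################..............................
16 ..................################...............................
17 
[... 8212 characters left out ...]
###################..................#####################....................
79 .....#########################..............................#########.....................
80 .......######################.............................................................
81 .........#################................................................................
x0 60
scene 22
179 .................#............
180 .................###.#........
181 ................#####.........
182 ..............######..........
183 ...........###...###..........
x0 355
side 12
138 .......#...#........
139 .......#####........
140 .......##..#........
143 ........##..........
x0 298
[202 161  92] [181 143 106]
```

Run:
```python
from h import *
im=np.load("w6.npy");print(im[66,124:140].tolist())
w1=np.load("w1.npy");print(w1[36:50,246].tolist())
p=wcam()
for m in masks_of(p,"cover")[:2]:print(m["score"],m["bbox"])
# circle edges of the cover: horizontal and vertical profiles (gray)
g=cv2.cvtColor(p["color"],cv2.COLOR_RGB2GRAY).astype(int)
print("row95",g[95,176:330:1].tolist());print("col250",g[25:160,250].tolist())
g1=cv2.cvtColor(w1,cv2.COLOR_RGB2GRAY).astype(int)
print("w1 row110",g1[110,190:280].tolist());print("w1 col234",g1[65:155,234].tolist())
```

```text
[[185, 147, 84], [185, 146, 84], [186, 148, 86], [186, 148, 86], [186, 148, 85], [178, 141, 82], [150, 119, 67], [102, 80, 45], [67, 53, 33], [60, 48, 37], [59, 49, 41], [56, 48, 41], [48, 42, 38], [40, 36, 35], [36, 34, 35], [34, 33, 35]]
[[201, 160, 92], [201, 160, 92], [202, 161, 92], [201, 160, 91], [202, 162, 93], [203, 162, 93], [197, 158, 91], [169, 135, 78], [114, 94, 63], [88, 74, 63], [128, 104, 81], [170, 135, 100], [184, 145, 108], [184, 146, 108]]
0.54 [367.0, 0.4, 468.0, 42.6]
0.31 [406.8, 78.0, 446.3, 132.2]
row95 [37, 31, 26, 46, 82, 111, 130, 154, 184, 196, 200, 200, 200, 202, 201, 202, 203, 202, 196, 173, 154, 147, 152, 173, 199, 212, 215, 216, 216, 215, 213, 213, 212, 213, 214, 215, 216, 217, 217, 217, 218, 217, 217, 218, 218, 218, 219, 219, 219, 219, 219, 219, 218, 218, 219, 218, 218, 215, 212, 211, 212, 214, 213, 213, 214, 215, 214, 214, 215, 216, 214, 215, 215, 214, 214, 213, 213, 213, 212, 213, 213, 213, 212, 212, 213, 213, 213, 212, 213, 212, 214, 213, 217, 219, 219, 219, 219, 219, 219, 219, 219, 218, 218, 218, 219, 218, 218, 218, 218, 219, 218, 218, 217, 216,
[... 1067 characters left out ...]
83, 183, 183, 184, 185, 187, 187, 188, 190, 190, 189, 189, 189, 190, 190, 189, 188, 185, 183, 183, 182, 185, 193, 198, 200, 201, 201, 200, 202, 202, 201, 200, 197, 197, 200, 196, 172, 116, 65, 60, 71, 79, 79, 74, 68, 61, 57, 57, 56, 57, 57]
w1 col234 [173, 174, 174, 174, 173, 173, 172, 173, 173, 171, 161, 142, 121, 130, 174, 198, 202, 199, 197, 195, 197, 199, 200, 202, 202, 201, 201, 201, 201, 202, 201, 202, 201, 201, 197, 190, 185, 185, 187, 189, 189, 189, 189, 189, 188, 187, 185, 184, 182, 183, 183, 183, 184, 183, 183, 183, 187, 194, 201, 202, 201, 201, 202, 202, 201, 201, 201, 201, 200, 200, 199, 198, 197, 198, 200, 201, 191, 154, 122, 126, 147, 167, 175, 177, 177, 178, 173, 147, 107, 72]
```

```bash
cat > fit4.py <<'E'
from h import *
from scipy.optimize import least_squares
p=read_camera("wrist");M=np.array(p["mount"]);q1=read_camera("scene");q2=read_camera("side");K=p["intrinsics"]
def pose(t,rm):
    T=np.eye(4);T[:3,:3]=rm;T[:3,3]=t;return T
Ta=pose([.6198,.1000,.2316],np.array([[0,1,0],[1,0,0],[0,0,-1.]]));Tb=pose([.6038,.1695,.1113],np.diag([1,-1,-1.]))
s=status.read_state();Tc=pose(s["tool_pos"],R.from_rotvec(s["tcp_rot"]).as_matrix())
cor=np.array([[-.045,.118,.008],[.045,.118,.008],[.045,-.052,.008],[-.045,-.052,.008]])
oa=np.r_[np.array([[327,24],[433,42],[396,236],[292,218]])/1.5,[[233.5,110.1],[238.6,42.8],[251.7,44.5]]]
ob=np.r_[np.array([[186,181],[476,230],[440,375]])/1.5,[[132.8,227.5],[135.2,209.7]],[[14,255.3]]]
oc=np.array([[111,129],[125,31],[250.15,93.6],[129,79.5],[132.2,57.8]])
o1=np.array([[225,222],[312,291],[127,370],[43,293],[233,158],[286,66]])/4+[307,144]
o2=np.array([[152,215],[252,220],[245,347],[140,336],[208,162],[215,76]])/4+[255,103]
W=lambda x,P:(R.from_euler('z',x[2]).apply(P)+[x[0],x[1],0])
def f(x):
    P=W(x,np.r_[cor,[[0,0,x[4]],[0,0,.051],[-.006,.062,x[3]+.0015],[.006,.062,x[3]+.0015],[0,.062,x[3]],[0,.095,.17]]])
    D=pose(x[5:8],R.from_rotvec(x[14:17]).as_matrix());Q=[{"T":T@M@D,"intrinsics":K} for T in(Ta,Tb,Tc)]
    r=[wproj(Q[0],P[[0,1,2,3,4,6,7]])-oa,wproj(Q[1],P[[1,2,3,6,7,9]])-ob,wproj(Q[2],P[[0,1,5,6,7]])-oc,
       proj(q1,P[[0,1,2,3,8,9]]+x[8:11])-o1,proj(q2,P[[0,1,2,3,8,9]]+x[11:14])-o2]
    f.r=r
    return np.r_[np.vstack(r).ravel(),x[5:14]/.0015,x[14:]/.01]
r=least_squares(f,[.6,.175,-.2,.11,.057]+[0]*12,loss="soft_l1");f(r.x)
print(r.x.round(4),np.degrees(r.x[2]),np.sqrt(np.diag(np.linalg.inv(r.jac.T@r.jac)))[:5].round(4))
for k in f.r:print(k.round(1).tolist())
# lens rim: with corrected mount
x=r.x;D=pose(x[5:8],R.from_rotvec(x[14:17]).as_matrix());q={"T":M@D,"intrinsics":K}
g=cv2.cvtColor(p["color"],cv2.COLOR_RGB2GRAY);d=(g<60).astype(np.uint8);d[155:]=0
n,l,st,ct=cv2.connectedComponentsWithStats(d);k=[i for i in range(1,n) if 200<st[i,0]+st[i,2]/2<300][0:]
k=max(k,key=lambda i:st[i,4]);c=cv2.convexHull(np.argwhere(l==k)[:,::-1].astype(np.int32)).reshape(-1,2);c=c[(c[:,1]>4)&(c[:,1]<148)]
P0=np.array([wz(q,u,v,-.007) for u,v in c]);h=least_squares(lambda y:np.hypot(P0[:,0]-y[0],P0[:,1]-y[1])-y[2],[.085,0,.038])
print("lens tool",h.x.round(4),"world",(Tc[:3,:3]@np.r_[h.x[:2],-.001]+Tc[:3,3]).round(4),"tcp",Tc[:3,3].round(4))
E
python3 fit4.py
```

```text
[ 6.032e-01  1.722e-01 -1.682e-01  1.034e-01  7.750e-02  1.800e-03
  1.000e-04  7.000e-04  1.000e-04 -8.000e-04 -1.000e-03  1.500e-03
 -9.000e-04 -8.000e-04  3.700e-03  4.600e-03  1.360e-02] -9.639694176723824 [0.0006 0.0007 0.0079 0.0013 0.0188]
[[0.6, -0.6], [1.5, -0.7], [1.4, 1.2], [0.0, 0.9], [0.1, -0.2], [-1.2, -0.1], [-1.1, 0.3]]
[[-0.9, 1.6], [-1.8, 1.3], [-0.6, 0.2], [2.2, 1.7], [0.8, 0.1], [2.5, -0.2]]
[[-1.9, 0.2], [0.5, -1.8], [-0.2, -1.9], [-0.8, -0.5], [0.1, -1.3]]
[[-0.3, 0.0], [0.6, -1.2], [0.4, -1.1], [-0.1, -0.2], [-0.1, 1.3], [0.1, -0.3]]
[[-0.5, -0.7], [-0.8, -0.3], [0.6, -1.1], [-0.3, -0.4], [-0.6, 0.7], [-0.4, -0.2]]
lens tool [0.0848 0.0007 0.0379] world [0.6054 0.1717 0.1078] tcp [0.5206 0.1722 0.1068]
```

```bash
python3 - <<'E'
import numpy as np
from h import *
A=[];
for i in range(12):
    read_camera("side");s=status.read_state();A.append(np.r_[s["tool_pos"],R.from_rotvec(s["tcp_rot"]).as_matrix()[2,:2]])
A=np.array(A);print(A.mean(0).round(5),A.std(0).round(5),s["time"]);np.save("tcp.npy",A.mean(0))
E
sed -i 's/s=status.read_state();Tc=.*/Tc=pose(np.load("tcp.npy")[:3],np.diag([1,-1,-1.]))/
s/for T in(Ta,Tb,Tc)\]/for T in(pose(x[17:20],np.eye(3))@Ta,pose(x[20:23],np.eye(3))@Tb,Tc)]/
s/\[0\]\*12/[0]*18/;s#x\[14:\]/.01\]#x[14:17]/.01,(x[4]-.0572)/.001,x[17:]/.0007]#' fit4.py; python3 fit4.py
```

```text
[ 5.2058e-01  1.7221e-01  1.0675e-01 -7.0000e-05  1.0000e-05] [3.e-05 1.e-05 3.e-05 5.e-05 2.e-05] 14.0167
[ 6.026e-01  1.721e-01 -1.775e-01  1.044e-01  5.720e-02  6.000e-04
  3.000e-04  9.000e-04  1.000e-04 -7.000e-04 -1.100e-03  1.500e-03
 -1.000e-03 -8.000e-04  3.000e-03  3.200e-03  6.300e-03 -0.000e+00
 -2.000e-04  3.000e-04 -1.600e-03 -5.000e-04 -1.600e-03] -10.171019911298803 [0.0007 0.0007 0.0082 0.0012 0.001 ]
[[0.4, -0.6], [1.2, -0.5], [0.8, 1.2], [-0.5, 0.7], [0.9, 0.1], [-1.3, -0.3], [-1.2, 0.2]]
[[-1.2, 0.2], [-0.9, 0.6], [-0.1, -0.0], [1.5, 1.7], [0.2, -0.2], [0.8, -0.6]]
[[-1.9, 0.7], [0.5, -1.4], [0.3, -1.0], [-0.7, 0.3], [0.1, -0.7]]
[[-0.1, 0.1], [0.6, -1.0], [0.0, -1.2], [-0.2, -0.4], [-0.0, 1.1], [0.2, -0.2]]
[[-0.3, -0.7], [-0.6, -0.2], [0.4, -1.0], [-0.6, -0.4], [-0.5, 0.5], [-0.3, -0.1]]
lens tool [0.0833 0.     0.0388] world [0.6039 0.1722 0.1077] tcp [0.5206 0.1722 0.1067]
```

TCP reading is stable, but the tip height still varies between about 0.104 and 0.107. I'll take two settled stereo views with the wrist camera to pin it down.

drive_tool --pt "0 0 0 0 0.01 -0.01 0" --pt "0 0 0 0 0.02 -0.02 0" --pt "0 0 0 0 0.02 -0.02 0" --pt "0 0 0 0 0.02 -0.01 0" --pt "0 0 0 0 0.01 0 0" --pt "0 0 0 0 0 0 0" --pt "0 0 0 0 0 0 0" --pt "0 0 0 0 0 0 0"

```text
time: 14.83
tool_pos: [0.5199, 0.0925, 0.1657]
tcp_rot: [-3.141, -0.002, 0.003]
wrist_force: [-0.2, 0.2, -1.0]
width: 0.165
grip_force: 60.3
```

```bash
cat > cap.py <<'E'
import sys;from h import *;from tip import brass
n=sys.argv[1]
for i in range(6):read_camera("side")
s=status.read_state();p=wcam();im=p["color"];np.savez(n,im=im,t=s["tool_pos"],r=s["tcp_rot"]);print(s["tool_pos"].round(5),s["tcp_rot"].round(4),s["time"])
W=lambda P:(R.from_euler('z',-.1775).apply(P)+[.6026,.1721,0])
t=wproj(p,W([[0,.062,.1055],[0,0,.051],[-.045,.118,.008],[.045,.118,.008],[.045,-.052,.008],[-.045,-.052,.008]]));print(t.round(1).tolist())
u,v=t[0].astype(int);x0=max(u-28,0);y0=max(v-18,0);c=np.ascontiguousarray(im[y0:y0+36,x0:x0+45]);m=brass(c)
for r in range(len(m)):
    if m[r].any():print(r+y0,"".join("#" if k else "." for k in m[r]))
print("x0",x0)
g=cv2.cvtColor(im,cv2.COLOR_RGB2GRAY);w=((g>175)&(im.max(2).astype(int)-im.min(2)<40)).astype(np.uint8)
k,l,st,ce=cv2.connectedComponentsWithStats(w);u,v=t[1].astype(int);i=l[v,u];print("white",st[i] if i else None)
if i:
    h=cv2.convexHull(np.argwhere(l==i)[:,::-1].astype(np.int32));print(cv2.fitEllipse(h))
E
python3 cap.py v1
```

```text
[0.52042 0.09277 0.1662 ] [ 3.1415e+00  4.2000e-03 -1.6000e-03] 15.1333
[[67.8, 89.7], [160.0, 98.7], [71.9, 130.1], [82.2, 52.1], [229.7, 64.7], [214.5, 151.3]]
77 #............................................
78 #####........................................
79 #######......................................
80 #########....................................
81 #########....................................
82 #############................................
83 #############################................
84 ##############################...............
85 ##############################...............
86 ##############################...............
87 ##############################...............
88 #############################................
89 #############################................
90 #############################................
91 #############################................
92 #############################................
93 #############################................
94 ############################.................
95 ########........############.................
96 #######......................................
97 #####........................................
x0 39
white [ 127   63   58   75 2728]
((161.22499084472656, 100.16490173339844), (68.4215316772461, 73.91297912597656), 15.244325637817383)
```

drive_tool --pt "0 0 0 0.01 -0.01 0 0" --pt "0 0 0 0.02 -0.02 0 0" --pt "0 0 0 0.02 -0.03 0 0" --pt "0 0 0 0.01 -0.03 0 0" --pt "0 0 0 0 -0.03 0 0" --pt "0 0 0 0 -0.01 0 0" --pt "0 0 0 0 0 0 0" --pt "0 0 0 0 0 0 0"

```text
time: 15.85
tool_pos: [0.5804, 0.2228, 0.1664]
tcp_rot: [3.141, 0.006, -0.001]
wrist_force: [0.6, 0.1, -1.2]
width: 0.171
grip_force: 60.3
```

```bash
python3 cap.py v3
```

```text
[0.58052 0.22116 0.16691] [3.1414e+00 5.0000e-04 1.0000e-04] 16.15
[[232.5, 162.2], [304.5, 164.9], [179.0, 180.2], [191.3, 95.2], [352.6, 126.2], [333.8, 206.9]]
150 ######.......................................
151 ###########.#................................
152 #####################........................
153 #########################....................
154 #############################................
155 ##############################...............
156 ##############################...............
157 ##############################...............
158 #############################................
159 #############################................
160 #############################................
161 #############################................
162 #############################................
163 ############################.................
164 #############################................
165 ############################.................
166 ..#.########################.................
167 ........####################.................
168 .............###############.................
169 ...................########..................
170 .......................#.##..................
x0 204
white [ 268  130   72   72 3383]
((303.7642517089844, 165.162841796875), (70.57661437988281, 73.467041015625), 42.30914306640625)
```

```bash
cat > fit5.py <<'E'
from h import *
from scipy.optimize import least_squares
import sys
p=read_camera("wrist");M=np.array(p["mount"]);q1=read_camera("scene");q2=read_camera("side");K=p["intrinsics"]
def pose(t,rm):
    T=np.eye(4);T[:3,:3]=rm;T[:3,3]=t;return T
ld=lambda n:(lambda z:pose(z["t"],R.from_rotvec(z["r"]).as_matrix()))(np.load(n+".npz"))
Ts=[pose([.6200,.1000,.2316],np.array([[0,1,0],[1,0,0],[0,0,-1.]])),pose(np.load("tcp.npy")[:3],np.diag([1,-1,-1.])),ld("v1"),ld("v3")]
cor=np.array([[-.045,.118,.008],[.045,.118,.008],[.045,-.052,.008],[-.045,-.052,.008]])
# idx: 0-3 corners, 4 cover(high), 5 cover home, 6/7 tip corners, 8 tip mid, 9 post top
I=[[0,1,2,3,4,6,7],[5,6,7],[6,7],[5,6,7]]
O=[np.r_[np.array([[327,24],[433,42],[396,236],[292,218]])/1.5,[[233.5,110.1],[238.6,42.8],[251.5,44.3]]],
   np.array([[250.15,93.6],[128.6,79.3],[131.8,57.8]]),np.array([[66.3,95.3],[67.8,82.8]]),np.array([[303.8,165.2],[230.9,169.8],[232.8,153.7]])]
o1=np.array([[225,222],[312,291],[127,370],[43,293],[233,158],[286,66]])/4+[307,144]
o2=np.array([[152,215],[252,220],[245,347],[140,336],[208,162],[215,76]])/4+[255,103]
W=lambda x,P:(R.from_euler('z',x[2]).apply(P)+[x[0],x[1],0])
ws=float(sys.argv[1])
def f(x):
    P=W(x,np.r_[cor,[[0,0,.0572],[0,0,.051],[-.006,.062,x[3]+.0015],[.006,.062,x[3]+.0015],[0,.062,x[3]],[0,.095,.17]]])
    D=pose(x[4:7],R.from_rotvec(x[7:10]).as_matrix())
    r=[wproj({"T":T@M@D,"intrinsics":K},P[i])-o for T,i,o in zip(Ts,I,O)]+[ws*(proj(q1,P[[0,1,2,3,8,9]]+x[10:13])-o1),ws*(proj(q2,P[[0,1,2,3,8,9]]+x[13:16])-o2)]
    f.r=r
    return np.r_[np.vstack(r).ravel(),x[4:7]/.0015,x[7:10]/.01,x[10:]/.0015]
r=least_squares(f,[.6,.175,-.2,.11]+[0]*12,loss="soft_l1");f(r.x)
print(r.x.round(4),np.degrees(r.x[2]),np.sqrt(np.diag(np.linalg.inv(r.jac.T@r.jac)))[:4].round(4))
for k in f.r:print(k.round(1).tolist())
E
python3 fit5.py 1; python3 fit5.py 0.05
```

```text
[ 6.036e-01  1.725e-01 -1.820e-01  1.066e-01 -8.000e-04  1.100e-03
  3.500e-03 -1.300e-03 -3.200e-03  1.500e-03 -4.000e-04 -1.300e-03
 -1.100e-03  8.000e-04 -1.100e-03 -1.100e-03] -10.429576234723301 [0.0006 0.0006 0.0074 0.002 ]
[[0.1, -0.6], [0.6, -0.3], [0.1, 0.7], [-0.8, 0.3], [0.8, 0.1], [-1.1, -0.3], [-0.8, 0.4]]
[[-0.5, -1.4], [-0.9, -0.1], [0.0, -1.3]]
[[0.6, 2.1], [1.1, -0.7]]
[[-0.3, -0.2], [0.0, 1.0], [1.1, 0.5]]
[[0.2, 0.3], [0.8, -0.8], [-0.0, -1.2], [-0.1, -0.4], [0.3, 0.5], [0.4, -0.0]]
[[-0.1, -0.7], [-0.5, -0.1], [0.3, -0.9], [-0.6, -0.4], [-0.3, -0.0], [-0.1, -0.1]]
[ 6.036e-01  1.729e-01 -1.840e-01  1.054e-01 -1.300e-03  9.000e-04
  2.700e-03  6.000e-04 -3.700e-03 -2.000e-04 -0.000e+00 -0.000e+00
 -0.000e+00  0.000e+00 -0.000e+00 -0.000e+00] -10.539736431558735 [0.0006 0.0007 0.0088 0.0026]
[[0.2, -0.7], [0.8, -0.4], [0.2, 0.8], [-0.9, 0.3], [0.8, -0.1], [-0.9, -0.4], [-0.6, 0.4]]
[[-0.8, -1.4], [-0.8, -0.1], [0.1, -1.2]]
[[0.6, 2.3], [1.2, -0.4]]
[[-0.4, 0.1], [-0.1, 0.9], [0.9, 0.4]]
[[0.0, -0.0], [0.1, -0.1], [0.0, -0.1], [0.0, -0.0], [0.0, 0.0], [0.1, -0.0]]
[[-0.0, -0.1], [-0.0, -0.0], [0.0, -0.1], [-0.0, -0.1], [-0.0, -0.0], [-0.0, -0.0]]
```

Pointer height ≈ 0.106, tub centre ≈ (0.6036, 0.172). Now I'll return to the final pose.

drive_tool --pt "0 0 0 -0.01 0.009 0 0" --pt "0 0 0 -0.02 0.015 0 0" --pt "0 0 0 -0.02 0.015 0.005 0" --pt "0 0 0 -0.0112 0.01 0.015 0" --pt "0 0 0 0 0 0.02 0" --pt "0 0 0 0 0 0.015 0" --pt "0 0 0 0 0 0.007 0" --pt "0 0 0 0 0 0 0"

```text
time: 17.17
tool_pos: [0.5178, 0.1728, 0.1029]
tcp_rot: [3.141, 0.003, -0.006]
wrist_force: [-0.2, -0.0, -1.0]
width: 0.163
grip_force: 60.3
```

drive_tool --pt "0 0 0 0 0 0 0" --pt "0 0 0 0 0 0 0" --pt "0 0 0 0 0 0 0" --pt "0 0 0 0 0 0 0" --pt "0 0 0 0 0 0 0" --pt "0 0 0 0 0 0 0"

```text
time: 17.67
tool_pos: [0.5198, 0.1734, 0.1053]
tcp_rot: [-3.141, -0.003, -0.001]
wrist_force: [-0.5, 0.5, -1.4]
width: 0.167
grip_force: 60.3
```

```bash
python3 - <<'E'
from h import *
s=status.read_state();print(s["tool_pos"].round(5),R.from_rotvec(s["tcp_rot"]).as_matrix().round(4).tolist(),s["wrist_force"],s["width"],s["time"])
q1=read_camera("scene");q2=read_camera("side");p=wcam()
L=s["tool_pos"]+[.0845,0,.0013]
a=np.linspace(0,2*np.pi,60)
# dark rim in side/scene compared with predicted rim (outer): best vertical/horizontal shift by frame darkness
for q in(q1,q2):
    g=cv2.cvtColor(q["color"],cv2.COLOR_RGB2GRAY).astype(np.float32)
    best=min(((sum(cv2.remap(g,*[np.float32(c.reshape(1,-1)) for c in proj(q,L+np.c_[.0355*np.cos(a)+dx,.0355*np.sin(a)+dy,0*a+.006+dz*0]).T],cv2.INTER_LINEAR).ravel()),dx,dy) for dx in np.arange(-.006,.0061,.001) for dy in np.arange(-.006,.0061,.001) for dz in[0]))
    print("rim best offset (at lens plane)",best)
for k in masks_of(p,"loupe")[:1]:print(k["score"],k["bbox"])
E
python3 lens.py
```

```text
[0.51978 0.17337 0.10528] [[1.0, 0.0018, 0.0008], [0.0018, -1.0, 0.0002], [0.0008, -0.0002, -1.0]] [-0.51251931  0.49767876 -1.35900016] 0.16726565077222644 17.6667
rim best offset (at lens plane) (np.float32(4716.093), np.float64(0.003000000000000001), np.float64(-0.006))
rim best offset (at lens plane) (np.float32(3765.249), np.float64(0.0), np.float64(-0.006))
0.59 [168.4, 2.6, 333.6, 319.3]
[0.51939465 0.1732186  0.10485506] [ 0.00990021 -0.13319025 -0.94239485] 0.16781317417490782 17.8667 [[1.0, 0.0017, 0.0001], [0.0017, -1.0, 0.0], [0.0001, -0.0, -1.0]]
[(np.int32(0), np.int32(0), np.int32(77), np.int32(152), np.int32(2754)), (np.int32(168), np.int32(0), np.int32(163), np.int32(155), np.int32(3887)), (np.int32(128), np.int32(62), np.int32(27), np.int32(30), np.int32(323)), (np.int32(408), np.int32(77), np.int32(43), np.int32(52), np.int32(1618))]
ellipse ((249.8553466796875, 81.61306762695312), (161.9404754638672, 167.10682678222656), 177.31996154785156)
lens centre in tool xy, radius [0.0835 0.0003 0.0379] 0.0035
lens world [0.60289861 0.1731011  0.10585933]
```

Run:
```python
from h import *
for i in range(6):read_camera("side")
s=status.read_state();print(s["tool_pos"].round(4),np.abs(s["joint_vel"]).max(),s["time"])
print(workorder.finish_job())
```

```text
[0.5194 0.1732 0.1048] 0.0025253567648210614 18.2167
the job is handed in; nothing more can be done
None
```

The job is handed in: I pressed the cover fully home and left the arm holding the middle-sized loupe level and steady over the tub. The lens is about 106 mm above the table, matching my estimate of the pointer's height to within 1–2 mm, and the simulated clock read 18.2 s.

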